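# Draw the serving spoon out from under the coaster rack and hold it over the candy dish

### The arm

A 7-joint arm with a two-finger parallel gripper is mounted at the origin on the work surface. World frame = base frame: x ahead of the robot, y to its left, z up, the work surface at z = 0. Lengths are in m, angles in rad, forces in N, time in s.
With the tool pointing down it reaches from about 0.4 to 0.85 m from the base axis. Payload 10.4 kg.
Tool frame: the origin (TCP) lies midway between the tips of the shut fingers; the grasp point (between the pads) lies 19 mm behind it; z points along the fingers, y is the direction in which the jaws open and shut (so a half turn about z gives the same grasp; the last joint's range is limited). The gripper opens to 85 mm and grips with 20 to 120 N. Pads are 22 mm wide; open, the fingers measure 114 mm over their backs; the gripper's body (76 mm by 85 mm) begins 54 mm behind the grasp point. The pads swing forward as they close: fully open they stand 13 mm farther back than shut.
Start: joints at [1.251, 0.332, -0.065, 1.46, 0.022, 1.35, -0.088], TCP at [0.183, -0.598, 0.231] pointing down, gripper open.
Joint ranges: [-2.6, 2.6], [-0.5, 2.12], [-1.47, 1.34], [0.16, 2.42], [-1.27, 4.41], [0.06, 2.06], [-2.6, 2.6]. Speed limits (rad/s): [2.22, 2.22, 2.79, 2.79, 3.14, 3.14, 3.14].

### API

Orientations are given as a unit quaternion [w, x, y, z].
In Python, from cell import arm gives the robot as it stands.
- The arm moves only by the tool servo_tool, never from a script. Its argument "rows" is one flat list of numbers, 5 for each row, row after row: the shift along the tool's x, y, z each as a share of 150 mm, from -1 to 1, then the turn about the tool's z as a share of 90 degrees, from -1 to 1, then the closure, from 0 (fully open) to 1 (shut). A call has 1 to 20 rows; each row is the pose to reach, as a shift and turn from the pose commanded when the call began, along the tool's axes at that moment; what a row does not reach only later rows make up. A row lasts 1/12 s, in which the tool goes at most 41.7 mm and 7.16 degrees, less where a joint would pass 70% of its speed; a pose out of reach is approached as far as the arm can. A call with a number of a shift or a turn outside -1 to 1 is refused whole. A call with a gripper value outside its range is refused whole. The fingers move at their own pace and stop on an object; the grip force is fixed at half the most. Time passes only in rows, so rows that repeat a pose let the fingers close. It gives the time, the measured TCP pose, the force and the opening at its end, in the units of the state.
- arm.get_obs(): the state, without advancing time (a new reading comes with each control period).
- arm.camera(name): name is "scene" or "top"; returns a dict with "pixels" (400x640x3 uint8, red, green, blue), "z_map" (400x640 float32, m along the optical axis (not along the pixel's ray), 0 where there is no reading), "fx", "fy", "cx", "cy" (pixels), "view" (4x4, takes a point from world to camera coordinates). Camera axes: x right, y down, z forward; pixel columns grow to the right and rows downward; lengths in m; the calibration is good to about 2 mm. A picture is of the moment at which its call begins.
- arm.hand_in(): hands the job in, once; it reports no verdict.
The state is a dict: "time_s": time; "joints": joint angles; "joint_vel": joint speeds; "joint_torque": joint torques, N m; "eef_pos": TCP position; "tcp_rot": TCP orientation; "wrist_force": force on the tool from outside, world axes, zero at the start; "torque": the same for the moment, N m; "gripper_width": finger opening in m.
Only numpy, scipy, OpenCV 4.12 (cv2) and the standard library are available. Lean on these libraries where they do the work, as an engineer would, in place of code of your own. Each camera call takes 0.05 s, during which the arm holds its last target.

### The job

The long steel serving spoon lies in the wooden cutlery caddy with its bowl under the coaster rack, so it will not lift out level: take it by the handle, tilt it and draw it out diagonally through the open half of the caddy, leaving the caddy, jars, cup and candy dish where they stand. Then bring it over the candy dish, ready to serve: finish while still holding the spoon still and level, hollow side up, with its bowl centred over the dish, touching nothing, a hand's breadth or less above the rim.

Things in the scene. Friction and masses are not known exactly. Their poses are not given: they have to be found in the camera images.
- caddy: Loose wooden cutlery caddy, 1.1 kg, on the lazy Susan: an open-topped box 310 long (its x) x 136 wide (y), well inside 294 x 120. Origin: centre of its underside, z up. Floor 8 thick, walls 8 thick, wall tops 64 above the underside. A fixed coaster rack roofs its -x end (towards the robot).
- caddy_shelf (a point): middle of the free edge of the coaster rack's shelf, on its underside: caddy x = -30, y = 0, z = 64. The shelf is 8 thick and roofs the well from here to the caddy's -x end; its rails and stack of cork coasters (all fixed) reach 84 above the caddy's underside.
- caddy_mouth (a point): centre of the caddy's opening, level with the wall tops: caddy x = +58.5, y = 0, z = 64. The opening is 177 long (caddy x = -30 to +147) x 120 wide: shorter than the spoon.
- spoon: Loose steel serving spoon, 260 long, 120 g, hollow up on the caddy's floor (8 above its underside), bowl under the shelf, handle towards the open end. Origin: underside level, mid length; x to the handle's end, z up out of the hollow. Oval bowl 80 x 54, 18 deep, x = -130 to -50. Centre of mass near x = -30.
- spoon_grip (a point): middle of the handle at a good place to pinch it across its width: spoon x = +25, z = 21.5, handle 14 wide. The handle is a flat bar 5 thick, arched: z = 25 (width 12) at x = -8, z = 13.5 (width 18) at x = +70, z = 5 (width 23) at x = +112.
- spoon_bowl (a point): lowest point of the spoon's bowl, its underside below the centre of the oval: spoon x = -90, z = 0 (mm)
- spoon_tip (a point): front tip of the spoon's bowl, on its rim: spoon x = -130, z = 18
- spoon_end (a point): end of the spoon's handle: spoon x = +130, z = 3
- dish: Loose round white porcelain candy dish with a gold rim, 140 across, 50 high, holding small round sweets, none above the rim; it stands on the lazy Susan to the left or right of the caddy. Origin: centre of its underside.
- dish_rim (a point): centre of the candy dish's mouth at the height of the rim, 50 above its underside
- lazy_base: Foot of the lazy Susan, fixed to the table; origin on the table under the turning axis. Its dark wooden platter, 620 across, has its top 28 above the table, carries everything else and turns stiffly (about 0.5 N m) if something on it is pushed.
- cup: Loose green ceramic cup, 76 across, 85 high, handle sticking out about 33 on its own +y; it stands on the other side of the caddy from the candy dish. Origin: centre of its underside. Leave alone.
- jar_short: Loose closed glass jar, 66 across, 90 high, near the far edge of the lazy Susan beyond the caddy's open end. Origin: centre of its underside. Leave alone.
- jar_mid: The same kind of jar, 120 high, beside it. Leave alone.
- jar_tall: The same kind of jar, 150 high, beside it. Leave alone.
Not all that is in view belongs to the job. There is more than one size of the dish; the job needs the larger.

How it is judged:
By the outcome, as a careful person would: the job done as asked, in the order asked, and still so for the second after the job is handed in, while the arm keeps its last pose, push and grip.
It also fails if it takes over 43 s, if anything falls off the work surface, if the arm or the gripper's body presses on something with over 40 N, if the wrist force passes 120 N, or if a joint passes its speed limit or range.

## Working session

There is one attempt and no reset: what is moved stays moved. The work goes in short steps, Python scripts to look and compute and a tool call to move; the robot and the scene stay as the last step left them, time stands still between calls to the robot, and variables do not carry over. Pictures are saved under pics/ and viewed, and the job is handed in when it is done.

Besides the shell and the picture viewer there is one more tool, called after "Emit:" as name(argument=value, ...) on one line, values as JSON. servo_tool: Moves the arm, as the interface text tells. Its arguments: {"type":"object","properties":{"rows":{"type":"array","items":{"type":"number"}}},"required":["rows"]}

```bash
ls; mkdir -p pics; python3 - <<'E'
from cell import arm
import cv2,numpy as np
o=arm.get_obs();print({k:np.round(v,3) for k,v in o.items()})
for n in("scene","top"):
    c=arm.camera(n);cv2.imwrite(f"pics/{n}0.png",c["pixels"][:,:,::-1]);np.savez(f"{n}0.npz",**c)
    print(n,c["fx"],c["fy"],c["cx"],c["cy"],np.round(c["view"],3))
E
```

```text
pics
{'time_s': np.float64(0.0), 'joints': array([ 1.251,  0.333, -0.065,  1.461,  0.022,  1.35 , -0.089]), 'joint_vel': array([-0.001,  0.001,  0.   , -0.001, -0.001, -0.   , -0.001]), 'joint_torque': array([ 1.0000e-03, -6.2544e+01,  5.0000e-02, -3.9161e+01,  1.6000e-02,
        1.0000e-02, -0.0000e+00]), 'eef_pos': array([ 0.183, -0.597,  0.231]), 'tcp_rot': array([-0.001,  0.989,  0.148, -0.   ]), 'wrist_force': array([-0.407, -0.241,  0.16 ]), 'torque': array([-0.007,  0.046, -0.008]), 'gripper_width': np.float64(0.085)}
scene 370.83819827029845 370.83819827029845 318.8329336027358 196.11421420627585 [[ 0.63   0.776  0.012 -0.279]
 [ 0.582 -0.462 -0.669 -0.317]
 [-0.514  0.428 -0.744  1.357]
 [ 0.     0.     0.     1.   ]]
top 507.69882673345916 507.69882673345916 324.69861216372266 203.290040571968 [[-0.026 -1.    -0.007 -0.062]
 [-0.985  0.026 -0.169  0.549]
 [ 0.169  0.002 -0.986  1.317]
 [ 0.     0.     0.     1.   ]]
```

View pics/scene0.png

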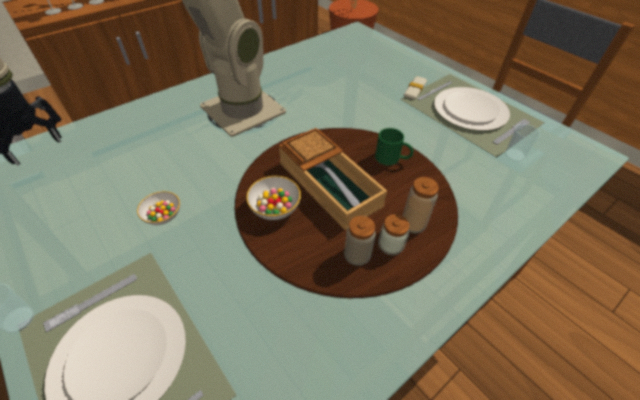

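View pics/top0.png

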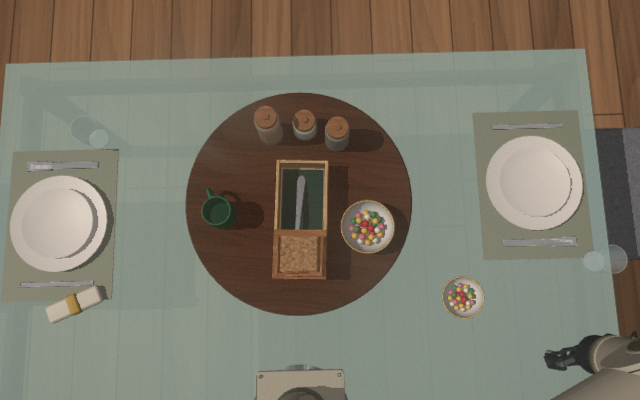

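The spoon's handle is at top (300,200) in the caddy. The larger dish is on the platter at (368,227), and the smaller one, at (463,297), is off it. The cutlery on the placemats (527,127), (540,242), (57,165) and (57,284) could be mistaken for the spoon. I'll check with a close crop.

```bash
cat > h.py <<'E'
import numpy as np,cv2
def load(n,i): return dict(np.load(f"{n}{i}.npz"))
def pts(c):
    z=c["z_map"];v,u=np.mgrid[:z.shape[0],:z.shape[1]]
    P=np.stack([(u-c["cx"])/c["fx"]*z,(v-c["cy"])/c["fy"]*z,z],-1)
    V=c["view"];return (P-V[:3,3])@V[:3,:3]
def proj(c,p):
    V=c["view"];q=V[:3,:3]@np.asarray(p)+V[:3,3];return q[0]/q[2]*c["fx"]+c["cx"],q[1]/q[2]*c["fy"]+c["cy"]
def ray(c,u,v,h):
    V=c["view"];R=V[:3,:3];o=-R.T@V[:3,3];d=R.T@np.array([(u-c["cx"])/c["fx"],(v-c["cy"])/c["fy"],1]);return o+d*(h-o[2])/d[2]
def snap(arm,i,names=("scene","top")):
    out=[]
    for n in names:
        c=arm.camera(n);cv2.imwrite(f"pics/{n}{i}.png",c["pixels"][:,:,::-1]);np.savez(f"{n}{i}.npz",**c);out.append(c)
    return out
def crop(n,i,x0,y0,x1,y1,s):
    im=cv2.imread(f"pics/{n}{i}.png")[y0:y1,x0:x1];im=cv2.resize(im,None,fx=s,fy=s,interpolation=cv2.INTER_CUBIC);cv2.imwrite(f"pics/{n}{i}_c{x0}_{y0}.png",im)
E
python3 - <<'E'
from h import *
crop("top",0,260,150,410,290,5);crop("scene",0,230,110,450,270,3)
t=load("top",0);W=pts(t);z=W[...,2]
for (u,v) in [(300,200),(300,180),(297,220),(278,200),(325,200),(300,163),(300,255),(290,190),(368,227),(395,227),(240,240),(302,270)]:
    print(u,v,np.round(W[v,u],3))
E
```

```text
300 200 [ 0.557 -0.01   0.053]
300 180 [ 0.614 -0.011  0.045]
297 220 [ 0.502 -0.002  0.066]
278 200 [0.554 0.046 0.08 ]
325 200 [ 0.548 -0.077  0.096]
300 163 [ 0.65  -0.014  0.087]
300 255 [ 0.318 -0.08   1.39 ]
290 190 [0.589 0.017 0.034]
368 227 [ 0.478 -0.189  0.063]
395 227 [ 0.481 -0.264  0.026]
240 240 [0.457 0.155 0.023]
302 270 [ 0.369 -0.015  0.109]
```

View pics/top0_c260_150.png

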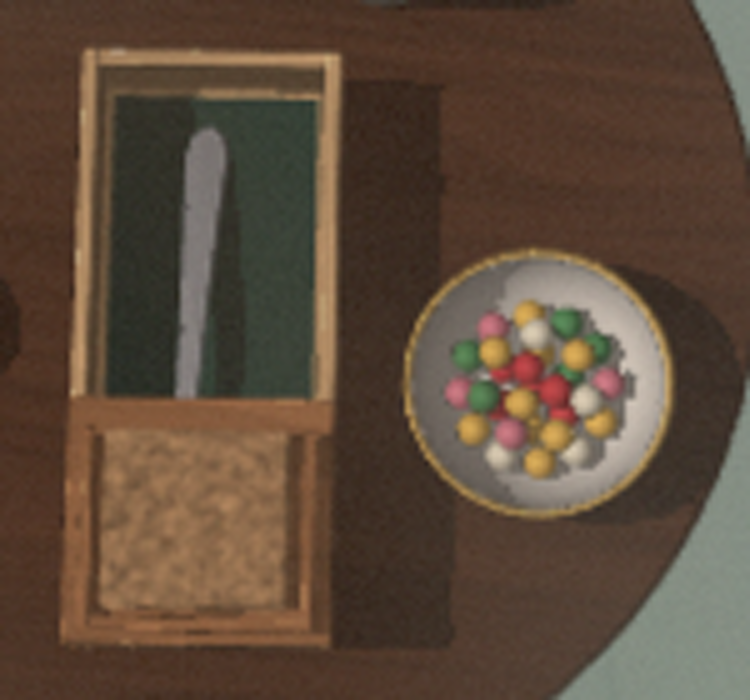

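View pics/scene0_c230_110.png

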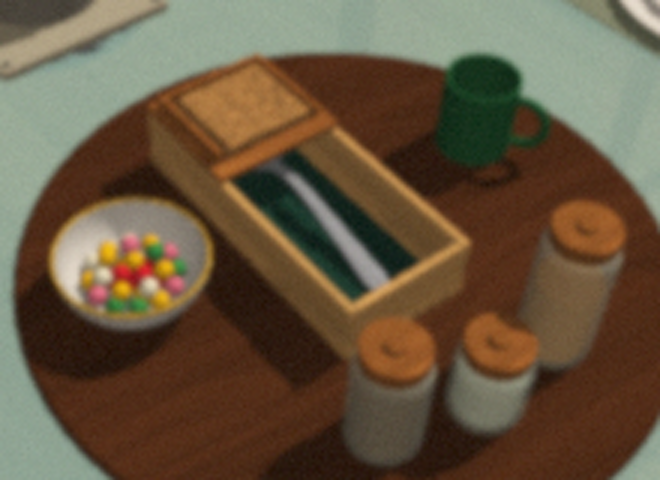

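The crop shows the spoon handle running from about (301,176) at its end to (297,229) at the shelf edge, hollow up with the bowl hidden. The gold-rimmed dish is centred at about (367.5,226.5). Next I measure them.

```bash
python3 - <<'E'
from h import *
t=load("top",0);W=pts(t)
for n,(u,v),h in [("farL",(276.6,160.2),.092),("farR",(328.3,160.8),.092),("shelfL",(274.4,230),.1),("shelfR",(326.6,230.5),.1),("nearL",(272.2,277.5),.092),("nearR",(326,278.5),.092),("innerFarL",(281,162.8),.092),("innerFarR",(324.5,163.3),.092)]:
    print(n,np.round(ray(t,u,v,h),4))
im=t["pixels"].astype(int);hsv=cv2.cvtColor(t["pixels"],cv2.COLOR_RGB2HSV)
m=np.zeros(im.shape[:2],np.uint8);m[170:230,284:323]=((hsv[170:230,284:323,1]<60)&(hsv[170:230,284:323,2]>90))
n,l,s,c=cv2.connectedComponentsWithStats(m);k=1+np.argmax(s[1:,4]);print(s[k])
for v in range(s[k][1],s[k][1]+s[k][3],4):
    us=np.where(l[v]==k)[0];P=W[v,us];
    zz=np.median(P[:,2]);a=ray(t,us.min()-.5,v,zz);b=ray(t,us.max()+.5,v,zz);print(v,us.min(),us.max(),np.round((a+b)/2,4),"w",round(abs(a[1]-b[1])*1000,1))
# dish rim: gold contour ellipse
z=W[...,2]
g=np.zeros_like(m);R=(slice(195,260),slice(335,402));g[R]=((hsv[R][...,0]>12)&(hsv[R][...,0]<30)&(hsv[R][...,1]>90)&(hsv[R][...,2]>110))
cs,_=cv2.findContours(g,0,1);cs=np.vstack(cs);h=cv2.convexHull(cs);e=cv2.fitEllipse(h);print(e,ray(t,*e[0],.078), e[1][0]/t["fx"]*1.22)
c=load("scene",0)
# jars,cup
for nm,(u,v),h in [("jarL",(266,114),None),("jarM",(305,118),None),("jarR",(338,126),None),("cup",(217,210),None)]:
    print(nm,np.round(W[v,u],3))
ys,xs=np.where((np.abs(z-.028)<.008)&(im[...,0]>im[...,2]+15));print(W[ys,xs].min(0),W[ys,xs].max(0))
E
```

```text
farL [0.6582 0.0473 0.092 ]
farR [ 0.6529 -0.0888  0.092 ]
shelfL [0.4725 0.0539 0.1   ]
shelfR [ 0.4677 -0.0795  0.1   ]
nearL [0.3526 0.0613 0.092 ]
nearR [ 0.3466 -0.0748  0.092 ]
innerFarL [0.6508 0.0358 0.092 ]
innerFarR [ 0.6464 -0.0786  0.092 ]
[295 176  10  54 313]
176 300 303 [ 0.6253 -0.0151  0.0417] w 10.9
180 297 304 [ 0.6143 -0.0122  0.0414] w 21.7
184 297 304 [ 0.6022 -0.0122  0.0459] w 21.6
188 297 303 [ 0.5912 -0.0107  0.046 ] w 18.9
192 297 303 [ 0.5798 -0.0106  0.0481] w 18.9
196 297 302 [ 0.569  -0.0091  0.0475] w 16.1
200 296 301 [ 0.5572 -0.0065  0.053 ] w 16.1
204 296 301 [ 0.5465 -0.0063  0.0521] w 16.0
208 296 301 [ 0.535  -0.0063  0.0561] w 16.0
212 296 300 [ 0.5235 -0.005   0.0609] w 13.2
216 296 300 [ 0.5128 -0.0049  0.0608] w 13.2
220 296 299 [ 0.5022 -0.0034  0.061 ] w 10.6
224 295 299 [ 0.4915 -0.0019  0.061 ] w 13.2
228 295 298 [ 0.4807 -0.0005  0.0627] w 10.5
((367.1908874511719, 226.2313232421875), (53.45498275756836, 53.89453887939453), 119.15376281738281) [ 0.47864423 -0.18532145  0.078     ] 0.1284522940181447
jarL [0.757 0.065 0.174]
jarM [ 0.764 -0.031  0.116]
jarR [ 0.728 -0.116  0.15 ]
cup [0.539 0.216 0.035]
[ 0.05275302 -0.78039032  0.02000045] [0.87146453 0.78442025 0.03599841]
```

Emit:
servo_tool(rows=[0.3, -0.27, 0, 0, 0, 0.6, -0.54, 0, 0, 0, 0.9, -0.81, 0, 0, 0, 1, -0.9, 0, 0, 0, 1, -0.9, 0, 0, 0.6])

```text
time_s: 0.52
eef_pos: [0.288, -0.422, 0.2311]
tcp_rot: [-0.0, 0.989, 0.149, -0.0]
wrist_force: [0.3, -0.1, -0.1]
gripper_width: 0.0756
```

Emit:
servo_tool(rows=[0.3, -0.27, 0, 0, 0.6, 0.6, -0.54, 0, 0, 0.6, 0.9, -0.81, 0, 0, 0.6, 1, -0.9, 0, 0, 0.6, 1, -0.9, 0, 0, 0.6])

```text
time_s: 0.93
eef_pos: [0.3917, -0.2489, 0.2313]
tcp_rot: [0.0, 0.989, 0.149, -0.0]
wrist_force: [1.0, -0.4, 0.0]
gripper_width: 0.034
```

Emit:
servo_tool(rows=[0.3, -0.27, 0, 0.07, 0.6, 0.6, -0.54, 0, 0.14, 0.6, 0.9, -0.81, 0, 0.2, 0.6, 1, -0.9, 0, 0.246, 0.6, 1, -0.9, 0, 0.246, 0.6])

```text
time_s: 1.35
eef_pos: [0.4916, -0.0831, 0.2313]
tcp_rot: [0.0, 0.999, -0.048, 0.0]
wrist_force: [1.5, -0.3, 0.2]
gripper_width: 0.0342
```

Emit:
servo_tool(rows=[0.12, -0.25, 0.1, 0, 0.6, 0.24, -0.5, 0.3, 0, 0.6, 0.254, -0.543, 0.4, 0, 0.6, 0.254, -0.543, 0.4, 0, 0.6, 0.254, -0.543, 0.4, 0, 0.6])

```text
time_s: 1.77
eef_pos: [0.5357, -0.0061, 0.17]
tcp_rot: [-0.0, 0.999, -0.044, -0.002]
wrist_force: [-1.2, 0.4, 0.2]
gripper_width: 0.0344
```

```bash
python3 - <<'E'
from cell import arm
from h import *
o=arm.get_obs();print(o["eef_pos"],o["tcp_rot"],o["joints"])
snap(arm,1);crop("scene",1,200,60,460,270,3);crop("top",1,200,80,420,300,3)
E
```

```text
[ 0.5356611  -0.00605341  0.16998723] [-2.95977154e-04  9.99043974e-01 -4.36892835e-02 -1.51546113e-03] [ 0.4957153   0.2442135  -0.64652858  1.74812303  0.15546547  1.2041213
 -1.85114684]
```

View pics/scene1_c200_60.png

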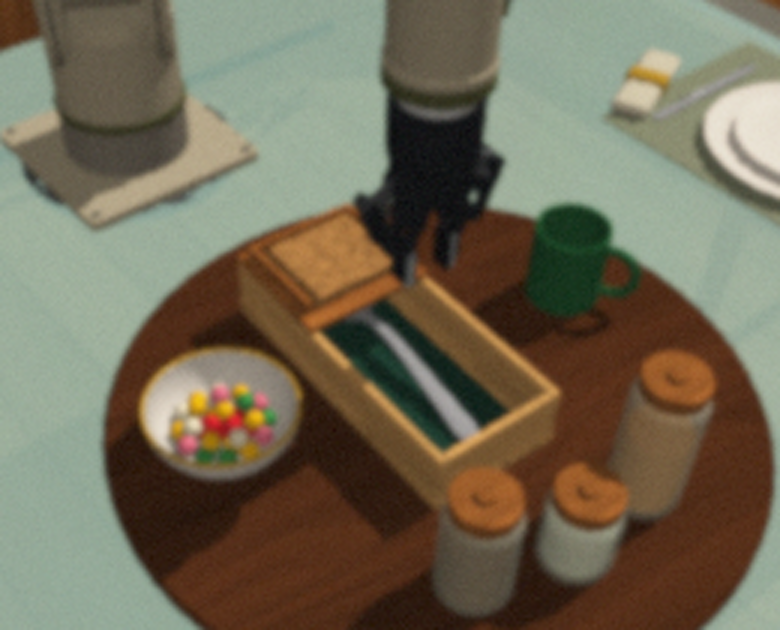

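Emit:
servo_tool(rows=[0, 0, 0.2, 0, 0.6, 0, 0, 0.4, 0, 0.6, 0, 0, 0.6, 0, 0.6, 0, 0, 0.7, 0, 0.6, 0, 0, 0.8, 0, 0.6, 0, 0, 0.86, 0, 0.6, 0, 0, 0.86, 0, 0.6, 0, 0, 0.86, 0, 0.6])

```text
time_s: 2.53
eef_pos: [0.5369, -0.0078, 0.0432]
tcp_rot: [0.0, 0.999, -0.045, 0.0]
wrist_force: [0.1, 1.0, 0.5]
gripper_width: 0.034
```

Emit:
servo_tool(rows=[0, 0, 0, 0, 0.7, 0, 0, 0, 0, 0.75, 0, 0, 0, 0, 0.8, 0, 0, 0, 0, 0.9, 0, 0, 0, 0, 1, 0, 0, 0, 0, 1, 0, 0, 0, 0, 1, 0, 0, 0, 0, 1])

```text
time_s: 3.2
eef_pos: [0.5371, -0.0071, 0.0433]
tcp_rot: [0.0, 0.999, -0.045, 0.001]
wrist_force: [-1.4, -0.8, 6.6]
gripper_width: 0.0142
```

Emit:
servo_tool(rows=[0, 0, -0.05, 0, 1, 0, 0, -0.1, 0, 1, 0, 0, -0.15, 0, 1, 0, 0, -0.2, 0, 1, 0, 0, -0.2, 0, 1])

```text
time_s: 3.62
eef_pos: [0.5373, -0.0069, 0.0741]
tcp_rot: [0.0, 0.999, -0.045, 0.001]
wrist_force: [-0.7, -0.0, -2.2]
gripper_width: 0.0141
```

```bash
python3 - <<'E'
from cell import arm
from h import *
o=arm.get_obs();print(o["eef_pos"],o["wrist_force"],o["torque"])
snap(arm,2);crop("scene",2,260,60,460,260,4);crop("top",2,200,80,420,300,3)
E
```

```text
[ 0.53727015 -0.00687488  0.07409475] [-0.70471066 -0.04420281 -2.2008633 ] [ 0.02303884 -0.16280182 -0.00238129]
```

View pics/scene2_c260_60.png

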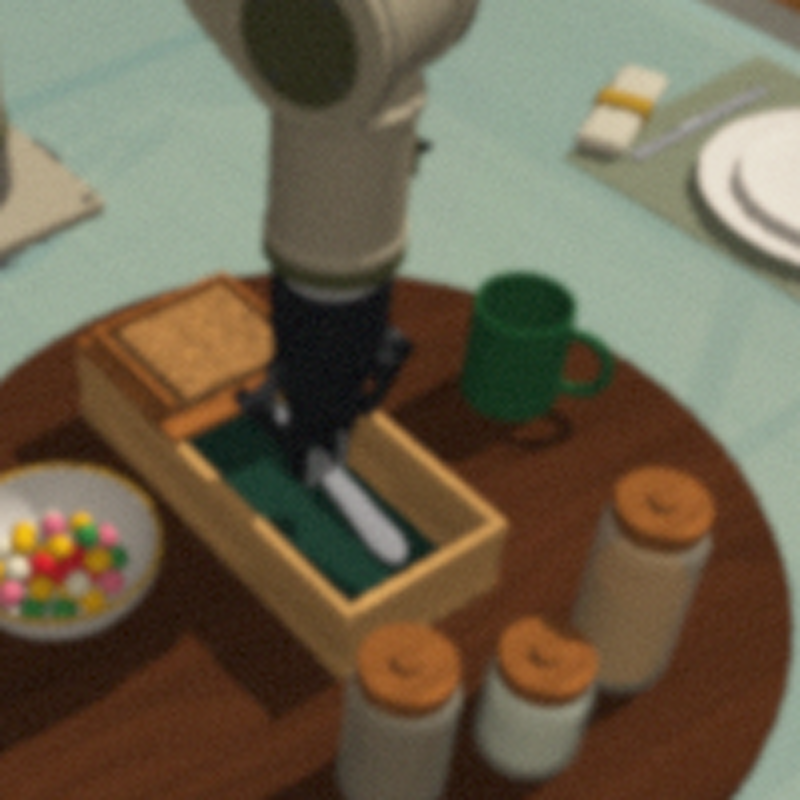

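View pics/top2_c200_80.png

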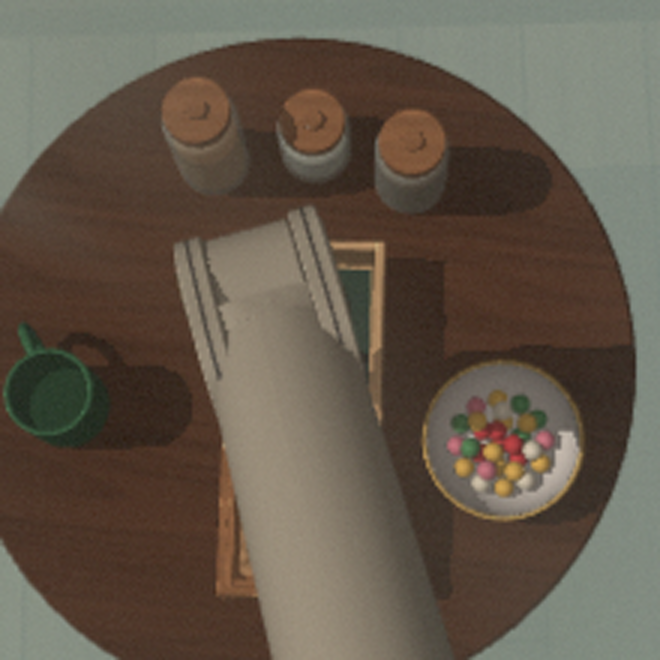

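```bash
cat >> h.py <<'E'
def handle(i,box,n="scene",zmin=.04):
    c=load(n,i);W=pts(c);x0,y0,x1,y1=box;hsv=cv2.cvtColor(c["pixels"],cv2.COLOR_RGB2HSV)
    m=(hsv[...,1]<60)&(hsv[...,2]>95);mm=np.zeros(m.shape,np.uint8);mm[y0:y1,x0:x1]=m[y0:y1,x0:x1]
    k,l,s,ce=cv2.connectedComponentsWithStats(mm);j=1+np.argmax(s[1:,4]);print("comp",s[j])
    P=W[l==j];P=P[(P[:,2]>zmin)]
    return P
def prof(P):
    for x in np.arange(P[:,0].min(),P[:,0].max(),.012):
        q=P[(P[:,0]>=x)&(P[:,0]<x+.012)]
        if len(q)>2: print(len(q),np.round(np.median(q,0),4))
E
python3 - <<'E'
from h import *
P=handle(2,(335,170,366,204));prof(P)
E
```

```text
comp [341 177  21  24 195]
21 [ 0.556  -0.01    0.0859]
22 [ 0.5683 -0.0115  0.0842]
21 [ 0.5791 -0.0119  0.0823]
29 [ 0.5908 -0.0125  0.08  ]
31 [ 0.6034 -0.0146  0.0784]
28 [ 0.6157 -0.0161  0.0766]
16 [ 0.6256 -0.0157  0.075 ]
```

Emit:
servo_tool(rows=[0.03, 0, 0, 0, 1, 0.06, 0, 0, 0, 1, 0.1, 0, 0, 0, 1, 0.1, 0, -0.02, 0, 1, 0.1, 0, -0.03, 0, 1, 0.1, 0, -0.03, 0, 1])

```text
time_s: 4.22
eef_pos: [0.5517, -0.0081, 0.0771]
tcp_rot: [-0.0, 0.999, -0.045, 0.0]
wrist_force: [1.2, 0.6, -0.7]
gripper_width: 0.0137
```

Emit:
servo_tool(rows=[0, 0, -0.01, 0, 1, 0, 0, -0.02, 0, 1, 0, 0, -0.02, 0, 1])

```text
time_s: 4.47
eef_pos: [0.5514, -0.0082, 0.0799]
tcp_rot: [0.0, 0.999, -0.045, 0.0]
wrist_force: [1.6, -0.0, -5.9]
gripper_width: 0.0141
```

Emit:
servo_tool(rows=[0, 0, -0.01, 0, 1, 0, 0, -0.02, 0, 1, 0, 0, -0.02, 0, 1])

```text
time_s: 4.72
eef_pos: [0.5513, -0.0083, 0.0829]
tcp_rot: [0.0, 0.999, -0.045, -0.0]
wrist_force: [1.2, 0.8, -4.7]
gripper_width: 0.0142
```

```bash
python3 - <<'E'
from cell import arm
from h import *
snap(arm,3,("scene",));crop("scene",3,260,60,460,260,4)
P=handle(3,(335,170,376,208));prof(P)
W=pts(load("scene",3));W0=pts(load("scene",2))
# caddy wall tops check
for u,v in [(372,176),(384,191),(350,206),(335,196),(300,155)]: print(np.round(W[v,u],4),np.round(W0[v,u],4))
E
```

```text
comp [344 177  22  24 205]
21 [ 0.5682 -0.0096  0.0955]
20 [ 0.58   -0.013   0.0951]
22 [ 0.5923 -0.0138  0.0948]
26 [ 0.604  -0.0144  0.0922]
29 [ 0.6154 -0.0162  0.0912]
31 [ 0.6284 -0.0172  0.0895]
22 [ 0.6395 -0.0165  0.089 ]
[0.5603 0.1059 0.0294] [0.5599 0.1063 0.0289]
[0.6595 0.0418 0.0915] [0.659  0.0425 0.0906]
[ 0.6114 -0.0291  0.0387] [ 0.6096 -0.0271  0.0356]
[ 0.5569 -0.0355  0.036 ] [ 0.5592 -0.0377  0.0396]
[ 0.425  -0.0551  0.1061] [ 0.4269 -0.0565  0.1082]
```

View pics/scene3_c260_60.png

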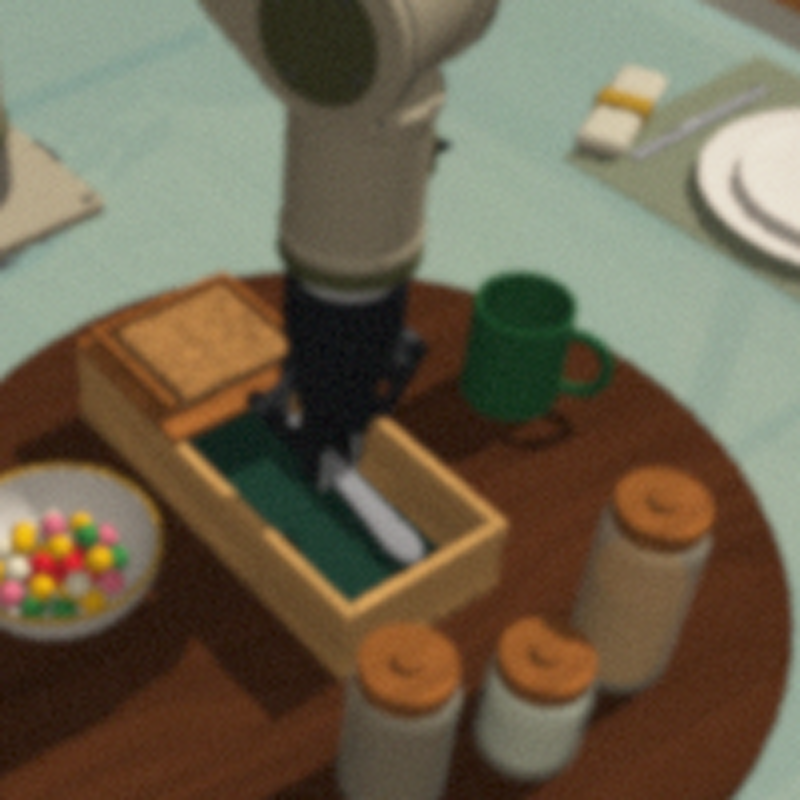

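Emit:
servo_tool(rows=[0, 0, -0.015, 0, 1, 0, 0, -0.03, 0, 1, 0, 0, -0.045, 0, 1, 0, 0, -0.06, 0, 1, 0, 0, -0.06, 0, 1])

```text
time_s: 5.18
eef_pos: [0.5516, -0.0083, 0.0924]
tcp_rot: [0.0, 0.999, -0.045, 0.0]
wrist_force: [0.4, -2.1, -3.9]
gripper_width: 0.0135
```

Emit:
servo_tool(rows=[0, 0, -0.015, 0, 1, 0, 0, -0.03, 0, 1, 0, 0, -0.045, 0, 1, 0, 0, -0.06, 0, 1, 0, 0, -0.06, 0, 1])

```text
time_s: 5.6
eef_pos: [0.5517, -0.0082, 0.1013]
tcp_rot: [0.0, 0.999, -0.045, 0.0]
wrist_force: [1.2, -0.3, -5.3]
gripper_width: 0.0139
```

```bash
python3 - <<'E'
from cell import arm
from h import *
snap(arm,4,("scene",));crop("scene",4,260,60,460,260,4)
P=handle(4,(335,160,380,208));prof(P)
W=pts(load("scene",4))
for u,v in [(384,191),(300,155)]: print(np.round(W[v,u],4))
E
```

```text
comp [345 172  23  20 177]
4 [0.535  0.0447 0.0542]
3 [0.546  0.0438 0.0566]
6 [0.5637 0.0022 0.1109]
15 [ 0.5711 -0.0111  0.1176]
22 [ 0.5819 -0.0113  0.1183]
25 [ 0.5944 -0.0124  0.1201]
25 [ 0.6062 -0.0143  0.1211]
25 [ 0.618  -0.0174  0.1228]
24 [ 0.6294 -0.0159  0.1233]
22 [ 0.6398 -0.0185  0.1242]
5 [ 0.6498 -0.0188  0.1255]
[0.6599 0.0412 0.0922]
[ 0.4254 -0.0554  0.1066]
```

View pics/scene4_c260_60.png

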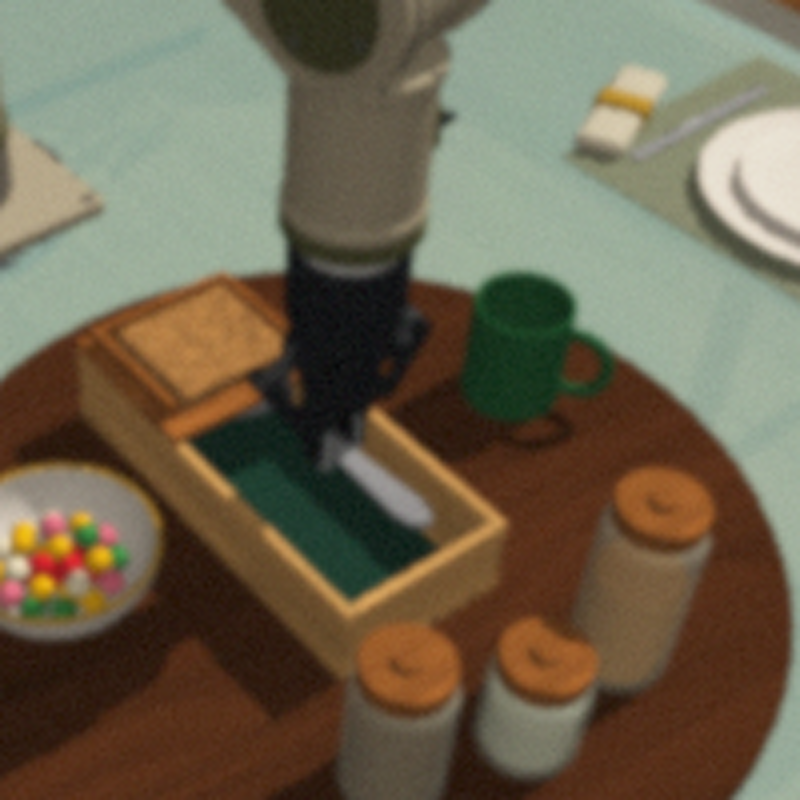

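Emit:
servo_tool(rows=[0, 0, -0.02, 0, 1, 0, 0, -0.04, 0, 1, 0, 0, -0.06, 0, 1, 0, 0, -0.08, 0, 1, 0, 0, -0.08, 0, 1])

```text
time_s: 6.07
eef_pos: [0.5518, -0.0082, 0.1136]
tcp_rot: [0.0, 0.999, -0.045, 0.001]
wrist_force: [0.7, 0.3, -3.7]
gripper_width: 0.0137
```

Emit:
servo_tool(rows=[0, 0, -0.02, 0, 1, 0, 0, -0.04, 0, 1, 0, 0, -0.06, 0, 1, 0, 0, -0.08, 0, 1, 0, 0, -0.08, 0, 1])

```text
time_s: 6.48
eef_pos: [0.5518, -0.0082, 0.1256]
tcp_rot: [0.0, 0.999, -0.045, 0.001]
wrist_force: [2.3, 0.6, -3.3]
gripper_width: 0.0137
```

```bash
python3 - <<'E'
from cell import arm
from h import *
snap(arm,5,("scene",));crop("scene",5,260,60,460,260,4)
P=handle(5,(335,150,380,208),zmin=.09);prof(P)
W=pts(load("scene",5))
for u,v in [(384,191),(300,155)]: print(np.round(W[v,u],4))
E
```

```text
comp [346 164  24  15 150]
8 [ 0.5672 -0.0062  0.1433]
18 [ 0.5778 -0.0146  0.1481]
18 [ 0.5903 -0.0144  0.1519]
19 [ 0.6013 -0.0157  0.1557]
23 [ 0.6144 -0.0169  0.1592]
24 [ 0.6264 -0.017   0.1632]
23 [ 0.6378 -0.0186  0.1669]
6 [ 0.6464 -0.0202  0.1691]
[0.66   0.041  0.0924]
[ 0.4265 -0.0562  0.1078]
```

View pics/scene5_c260_60.png

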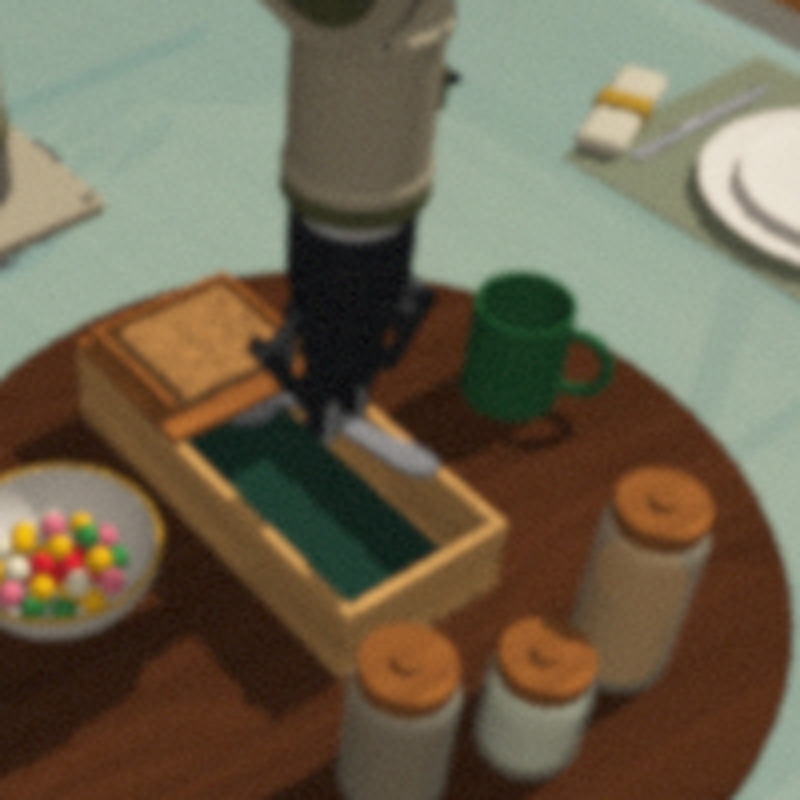

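Emit:
servo_tool(rows=[0.06, 0, 0, 0, 1, 0.12, 0, -0.02, 0, 1, 0.18, 0, -0.045, 0, 1, 0.24, 0, -0.075, 0, 1, 0.3, 0, -0.105, 0, 1, 0.36, 0, -0.135, 0, 1, 0.36, 0, -0.135, 0, 1])

```text
time_s: 7.12
eef_pos: [0.607, -0.0133, 0.1457]
tcp_rot: [-0.0, 0.999, -0.045, 0.001]
wrist_force: [0.4, 1.1, -1.9]
gripper_width: 0.0138
```

Emit:
servo_tool(rows=[0.06, 0, -0.03, 0, 1, 0.12, 0, -0.06, 0, 1, 0.18, 0, -0.09, 0, 1, 0.24, 0, -0.12, 0, 1, 0.3, 0, -0.15, 0, 1, 0.36, 0, -0.18, 0, 1, 0.42, 0, -0.21, 0, 1, 0.42, 0, -0.21, 0, 1])

```text
time_s: 7.78
eef_pos: [0.669, -0.0189, 0.1768]
tcp_rot: [-0.0, 0.999, -0.045, 0.0]
wrist_force: [-0.1, 0.5, -0.4]
gripper_width: 0.014
```

```bash
python3 - <<'E'
from cell import arm
from h import *
snap(arm,6);crop("scene",6,240,40,460,260,3)
W=pts(load("scene",6))
for u,v in [(384,191),(300,155)]: print(np.round(W[v,u],4))
E
```

```text
[0.6593 0.042  0.0912]
[ 0.427  -0.0566  0.1084]
```

View pics/scene6_c240_40.png

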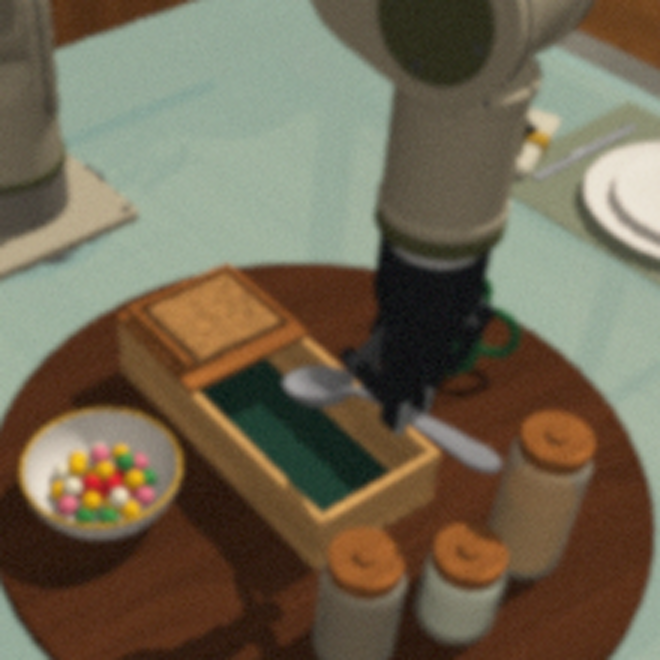

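View pics/top6.png

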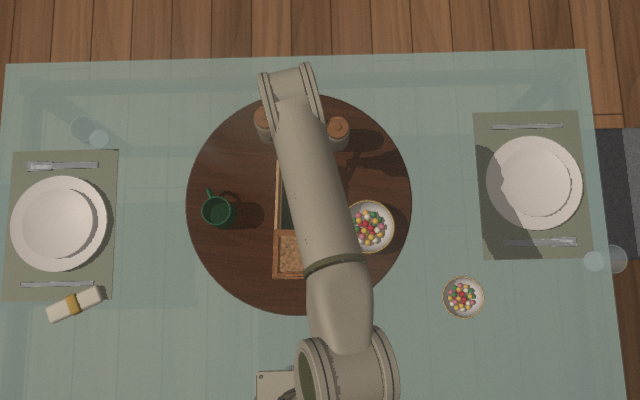

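Emit:
servo_tool(rows=[0, 0, -0.1, 0, 1, 0, 0, -0.22, 0, 1, 0, 0, -0.36, 0, 1, 0, 0, -0.5, 0, 1, 0, 0, -0.64, 0, 1, 0, 0, -0.76, 0, 1, 0, 0, -0.83, 0, 1, 0, 0, -0.87, 0, 1, 0, 0, -0.87, 0, 1])

```text
time_s: 8.63
eef_pos: [0.6679, -0.0186, 0.3077]
tcp_rot: [0.0, 0.999, -0.045, 0.001]
wrist_force: [-1.4, -0.4, -1.0]
gripper_width: 0.0138
```

Emit:
servo_tool(rows=[0, 0.1, 0, 0, 1, 0, 0.25, 0, 0, 1, 0, 0.4, 0, 0, 1, 0, 0.55, 0, 0, 1, 0, 0.7, 0, 0, 1, 0, 0.85, 0, 0, 1, 0, 1, 0, 0, 1])

```text
time_s: 9.22
eef_pos: [0.6535, -0.1703, 0.3053]
tcp_rot: [0.0, 0.999, -0.045, -0.001]
wrist_force: [0.8, -0.1, -1.8]
gripper_width: 0.0142
```

Emit:
servo_tool(rows=[-0.03, 0.15, 0, 0, 1, -0.06, 0.3, 0, 0, 1, -0.09, 0.45, 0, 0, 1, -0.12, 0.6, 0, 0, 1, -0.15, 0.75, 0, 0, 1, -0.18, 0.9, 0, 0, 1, -0.2, 1, 0, 0, 1])

```text
time_s: 9.8
eef_pos: [0.6092, -0.3184, 0.3052]
tcp_rot: [0.0, 0.999, -0.046, -0.001]
wrist_force: [0.2, -1.2, -1.7]
gripper_width: 0.0137
```

Emit:
servo_tool(rows=[-0.01, 0.15, 0, 0, 1, -0.02, 0.3, 0, 0, 1, -0.03, 0.4, 0, 0, 1, -0.03, 0.47, 0, 0, 1, -0.03, 0.5, 0, 0, 1, -0.03, 0.5, 0, 0, 1])

```text
time_s: 10.3
eef_pos: [0.5999, -0.3896, 0.3064]
tcp_rot: [-0.0, 0.999, -0.045, -0.0]
wrist_force: [0.6, -0.4, -2.4]
gripper_width: 0.0139
```

```bash
python3 - <<'E'
from cell import arm
from h import *
o=arm.get_obs();print(o["eef_pos"],o["tcp_rot"],o["joints"])
snap(arm,7)
E
```

```text
[ 0.59986378 -0.38958215  0.30642076] [-2.54690886e-04  9.98982378e-01 -4.51004935e-02 -2.99354911e-04] [ 0.7846034   0.56447664 -0.47553664  1.01999579  0.24732676  1.60844122
 -1.277472  ]
```

View pics/scene7.png

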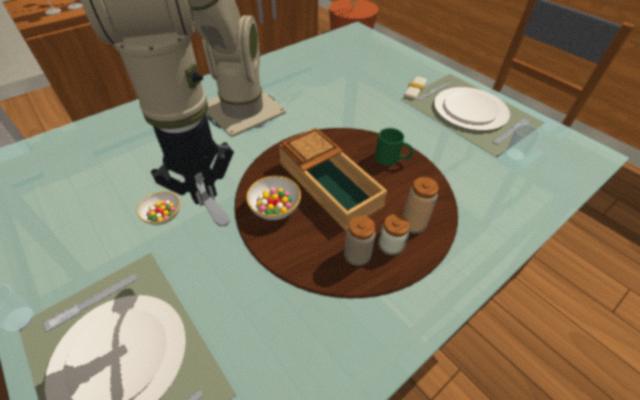

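View pics/top7.png

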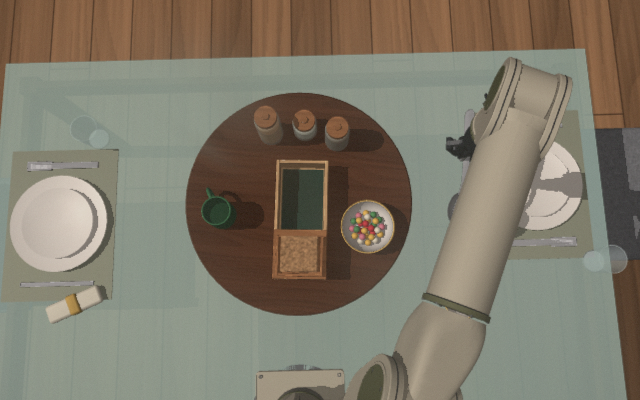

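```bash
python3 - <<'E'
from h import *
t=load("top",0)
for n,u,v,h in [("small dish",463,297,.04),("mat TL",473,113,0),("mat BL",483,260,0),("knife L end",492,127,0.005),("knife2",502,242,.005),("plat R",412,205,.028)]: print(n,np.round(ray(t,u,v,h),3))
E
```

```text
small dish [ 0.291 -0.431  0.04 ]
mat TL [ 0.806 -0.507  0.   ]
mat BL [ 0.388 -0.503  0.   ]
knife L end [ 0.761 -0.556  0.005]
knife2 [ 0.435 -0.557  0.005]
plat R [ 0.54  -0.313  0.028]
```

Emit:
servo_tool(rows=[0, 0, 0.12, 0, 1, 0, 0, 0.28, 0, 1, 0, 0, 0.44, 0, 1, 0, 0, 0.6, 0, 1, 0, 0, 0.76, 0, 1, 0, 0, 0.9, 0, 1, 0, 0, 0.97, 0, 1, 0, 0, 1, 0, 1])

```text
time_s: 11.07
eef_pos: [0.5998, -0.3876, 0.1553]
tcp_rot: [-0.001, 0.999, -0.044, -0.001]
wrist_force: [-1.3, 0.3, 0.0]
gripper_width: 0.0138
```

Emit:
servo_tool(rows=[0, 0, 0.1, 0, 1, 0, 0, 0.2, 0, 1, 0, 0, 0.3, 0, 1, 0, 0, 0.36, 0, 1, 0, 0, 0.42, 0, 1, 0, 0, 0.48, 0, 1, 0, 0, 0.52, 0, 1, 0, 0, 0.56, 0, 1, 0, 0, 0.6, 0, 1, 0, 0, 0.64, 0, 1, 0, 0, 0.64, 0, 1])

```text
time_s: 11.98
eef_pos: [0.5999, -0.3889, 0.0602]
tcp_rot: [-0.0, 0.999, -0.045, -0.0]
wrist_force: [-0.0, 0.4, 1.0]
gripper_width: 0.0136
```

Contact has started. Next I lower slowly so the spoon levels.

Emit:
servo_tool(rows=[0, 0, 0.03, 0, 1, 0, 0, 0.06, 0, 1, 0, 0, 0.09, 0, 1, 0, 0, 0.12, 0, 1, 0, 0, 0.15, 0, 1, 0, 0, 0.18, 0, 1, 0, 0, 0.18, 0, 1])

```text
time_s: 12.57
eef_pos: [0.5993, -0.3889, 0.0327]
tcp_rot: [-0.0, 0.999, -0.045, -0.001]
wrist_force: [0.9, -0.8, 2.8]
gripper_width: 0.0137
```

Emit:
servo_tool(rows=[0, 0, 0.03, 0, 1, 0, 0, 0.06, 0, 1, 0, 0, 0.08, 0, 1, 0, 0, 0.1, 0, 1, 0, 0, 0.12, 0, 1, 0, 0, 0.12, 0, 1])

```text
time_s: 13.07
eef_pos: [0.5997, -0.389, 0.0153]
tcp_rot: [-0.0, 0.999, -0.045, -0.0]
wrist_force: [1.1, -0.9, 2.5]
gripper_width: 0.0141
```

```bash
python3 - <<'E'
from cell import arm
from h import *
o=arm.get_obs();print(o["eef_pos"],o["wrist_force"])
snap(arm,8);crop("scene",8,80,100,320,300,3);crop("top",8,380,80,560,320,2)
E
```

```text
[ 0.59971961 -0.38897647  0.01533396] [ 1.10139113 -0.91703246  2.51625413]
```

View pics/scene8_c80_100.png

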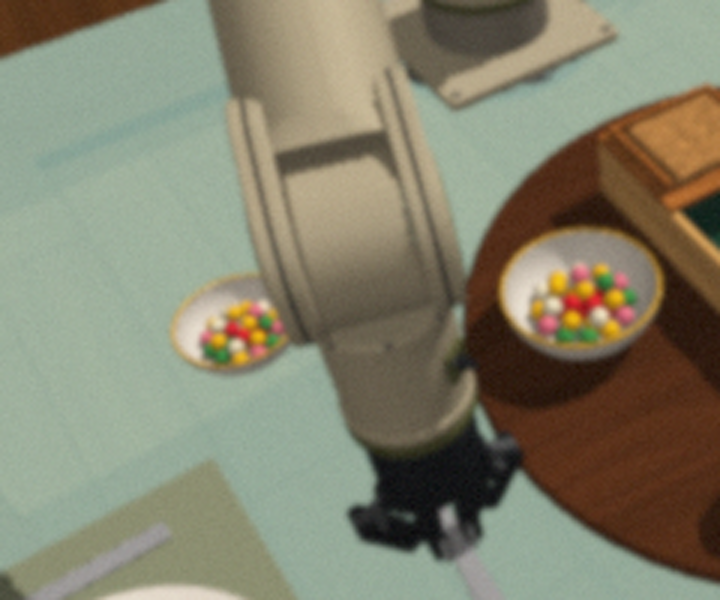

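View pics/top8_c380_80.png

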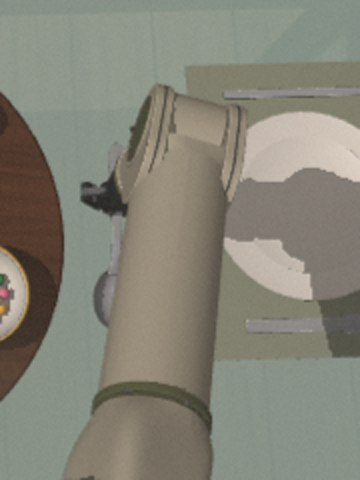

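```bash
python3 - <<'E'
from h import *
P=handle(8,(226,262,275,340),zmin=-.01);prof(P)
P=handle(8,(425,200,442,245),n="top",zmin=-.01);prof(P)
crop("scene",8,200,240,290,340,6)
E
```

```text
comp [ 226  262   49   78 3344]
23 [ 0.5745 -0.3275  0.0013]
90 [ 0.5836 -0.3367  0.0011]
128 [ 0.5968 -0.3429  0.0014]
192 [ 0.6088 -0.3592  0.0015]
237 [ 0.62   -0.3637  0.0016]
253 [ 0.6321 -0.367   0.0017]
276 [ 0.6438 -0.371   0.0017]
279 [ 0.6557 -0.3784  0.0015]
286 [ 0.6683 -0.3905  0.0019]
296 [ 0.68   -0.3945  0.0017]
324 [ 0.6919 -0.4014  0.0015]
287 [ 0.7037 -0.4068  0.0013]
242 [ 0.7155 -0.4024  0.0013]
185 [ 0.7272 -0.3994  0.0013]
140 [ 0.7393 -0.3951  0.0015]
75 [ 0.7512 -0.391   0.0017]
20 [ 0.7608 -0.3882  0.0014]
11 [ 1.0574 -0.5111  0.8005]
comp [425 200  17  45 672]
3 [ 0.3175 -0.0796  1.3902]
39 [ 0.3965 -0.2761  0.4916]
44 [ 0.4075 -0.2788  0.4827]
34 [ 0.4192 -0.2821  0.4756]
41 [ 0.4336 -0.2865  0.462 ]
58 [ 0.4431 -0.3508  0.0072]
46 [ 0.4559 -0.3516  0.0071]
45 [ 0.4675 -0.365   0.0024]
34 [ 0.4797 -0.3682  0.0035]
39 [ 0.4921 -0.3712  0.0044]
39 [ 0.5037 -0.3721  0.0073]
59 [ 0.5155 -0.3688  0.0017]
61 [ 0.5271 -0.3731  0.001 ]
60 [ 5.394e-01 -3.739e-01 -4.000e-04]
68 [ 5.51e-01 -3.74e-01 -2.00e-04]
```

View pics/scene8_c200_240.png

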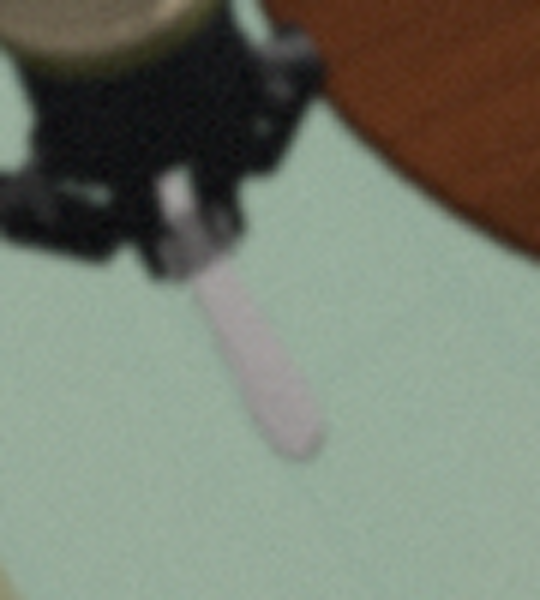

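```bash
cat >> h.py <<'E'
def line(i,a,b,n=8,name="scene"):
    W=pts(load(name,i))
    for s in np.linspace(0,1,n):
        u=a[0]+s*(b[0]-a[0]);v=a[1]+s*(b[1]-a[1]);k=W[int(round(v))-1:int(round(v))+2,int(round(u))-1:int(round(u))+2].reshape(-1,3);print(round(u),round(v),np.round(np.median(k,0),4))
E
python3 - <<'E'
from h import *
line(8,(236,288),(250,315))
E
```

```text
236 288 [ 0.6239 -0.3922  0.0264]
238 292 [ 0.6359 -0.3934  0.0259]
240 296 [ 0.646  -0.395   0.0236]
242 300 [ 0.6558 -0.3961  0.022 ]
244 303 [ 0.6653 -0.3962  0.0207]
246 307 [ 0.6745 -0.3976  0.0192]
248 311 [ 0.685  -0.399   0.0181]
250 315 [ 0.694  -0.4005  0.0153]
```

Emit:
servo_tool(rows=[0, 0, 0.02, 0, 1, 0, 0, 0.035, 0, 1, 0, 0, 0.045, 0, 1, 0, 0, 0.053, 0, 1, 0, 0, 0.053, 0, 1, 0, 0, 0.053, 0, 1])

```text
time_s: 13.67
eef_pos: [0.6004, -0.389, 0.0087]
tcp_rot: [0.0, 0.999, -0.045, 0.0]
wrist_force: [0.3, -0.1, 6.6]
gripper_width: 0.0138
```

```bash
python3 - <<'E'
from cell import arm
from h import *
o=arm.get_obs();print(o["eef_pos"],o["wrist_force"])
snap(arm,9,("scene",));crop("scene",9,200,240,290,340,6)
line(9,(236,289),(250,317))
E
```

```text
[ 0.60036476 -0.38900569  0.00870447] [ 0.30344208 -0.11496244  6.57331282]
236 289 [ 0.6224 -0.3922  0.0185]
238 293 [ 0.6324 -0.3935  0.0164]
240 297 [ 0.6436 -0.3949  0.0151]
242 301 [ 0.6527 -0.3959  0.0121]
244 305 [ 0.6639 -0.3973  0.0123]
246 309 [ 0.6736 -0.3985  0.0087]
248 313 [ 0.6834 -0.3996  0.0072]
250 317 [ 0.6937 -0.401   0.0047]
```

View pics/scene9_c200_240.png

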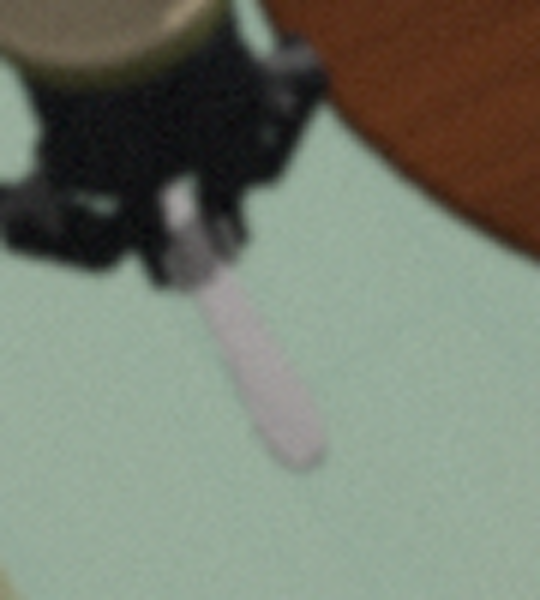

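Emit:
servo_tool(rows=[0, 0, -0.04, 0, 1, 0, 0, -0.1, 0, 1, 0, 0, -0.18, 0, 1, 0, 0, -0.28, 0, 1, 0, 0, -0.4, 0, 1, 0, 0, -0.52, 0, 1, 0, 0, -0.64, 0, 1, 0, 0, -0.76, 0, 1, 0, 0, -0.87, 0, 1, 0, 0, -0.95, 0, 1, 0, 0, -1, 0, 1, 0, 0, -1, 0, 1])

```text
time_s: 14.72
eef_pos: [0.6007, -0.3895, 0.1606]
tcp_rot: [0.001, 0.999, -0.045, 0.001]
wrist_force: [0.9, 0.7, -0.4]
gripper_width: 0.0139
```

```bash
python3 - <<'E'
from cell import arm
from h import *
o=arm.get_obs();print(o["eef_pos"],o["wrist_force"])
snap(arm,10);crop("scene",10,160,170,290,300,5);crop("top",10,380,80,560,320,2)
E
```

```text
[ 0.60072485 -0.38947403  0.16061646] [ 0.88436527  0.68696691 -0.36637761]
```

View pics/scene10_c160_170.png

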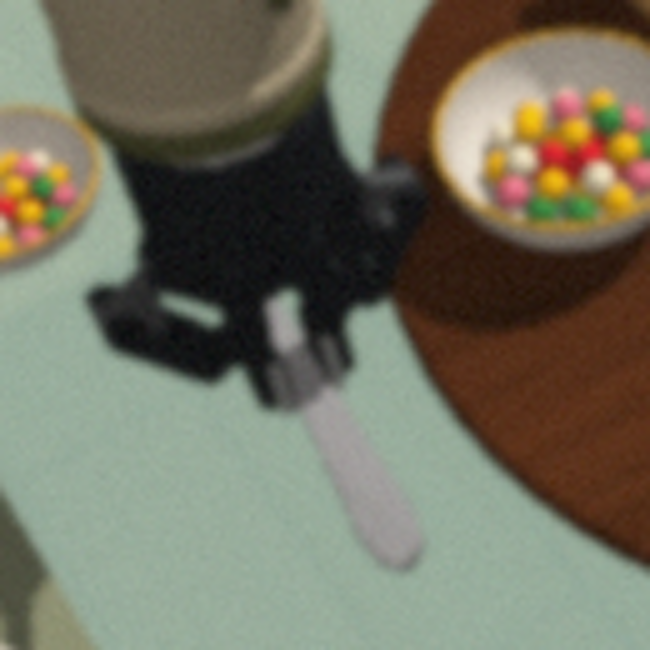

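View pics/top10_c380_80.png

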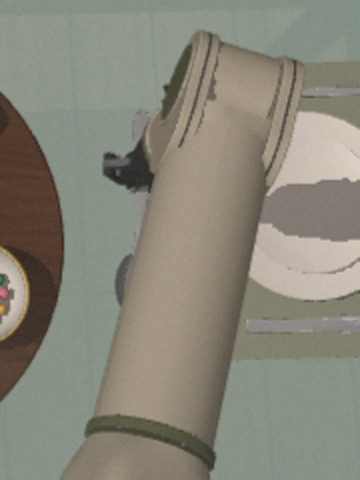

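```bash
python3 - <<'E'
from h import *
line(10,(225,253),(239,280))
E
```

```text
225 253 [ 0.6256 -0.3923  0.1724]
227 257 [ 0.6353 -0.3938  0.1704]
229 261 [ 0.6458 -0.395   0.1708]
231 265 [ 0.654  -0.3959  0.1687]
233 268 [ 0.6627 -0.3964  0.1679]
235 272 [ 0.6725 -0.3978  0.1675]
237 276 [ 0.6817 -0.3992  0.165 ]
239 280 [ 0.6906 -0.4003  0.164 ]
```

Emit:
servo_tool(rows=[0, -0.06, 0, 0, 1, 0, -0.15, 0, 0, 1, 0, -0.27, 0, 0, 1, 0, -0.4, 0, 0, 1, 0, -0.53, 0, 0, 1, 0, -0.66, 0, 0, 1, 0, -0.79, 0, 0, 1, 0, -0.9, 0, 0, 1, 0, -0.97, 0, 0, 1, 0, -1, 0, 0, 1])

```text
time_s: 15.65
eef_pos: [0.6138, -0.2367, 0.158]
tcp_rot: [-0.0, 0.999, -0.043, -0.0]
wrist_force: [-0.4, 0.5, -0.9]
gripper_width: 0.0139
```

Emit:
servo_tool(rows=[-0.02, -0.05, 0, 0, 1, -0.04, -0.12, 0, 0, 1, -0.06, -0.19, 0, 0, 1, -0.07, -0.25, 0, 0, 1, -0.076, -0.28, 0, 0, 1, -0.076, -0.28, 0, 0, 1, -0.076, -0.28, 0, 0, 1])

```text
time_s: 16.23
eef_pos: [0.6058, -0.197, 0.1582]
tcp_rot: [0.0, 0.999, -0.045, 0.0]
wrist_force: [0.2, 0.3, -1.4]
gripper_width: 0.0138
```

```bash
python3 - <<'E'
from cell import arm
from h import *
o=arm.get_obs();print(o["eef_pos"],o["wrist_force"])
snap(arm,11);crop("scene",11,200,110,400,260,4);crop("top",11,240,130,440,300,4)
E
```

```text
[ 0.60584191 -0.19701745  0.15822318] [ 0.20141715  0.2865405  -1.43900454]
```

View pics/scene11_c200_110.png

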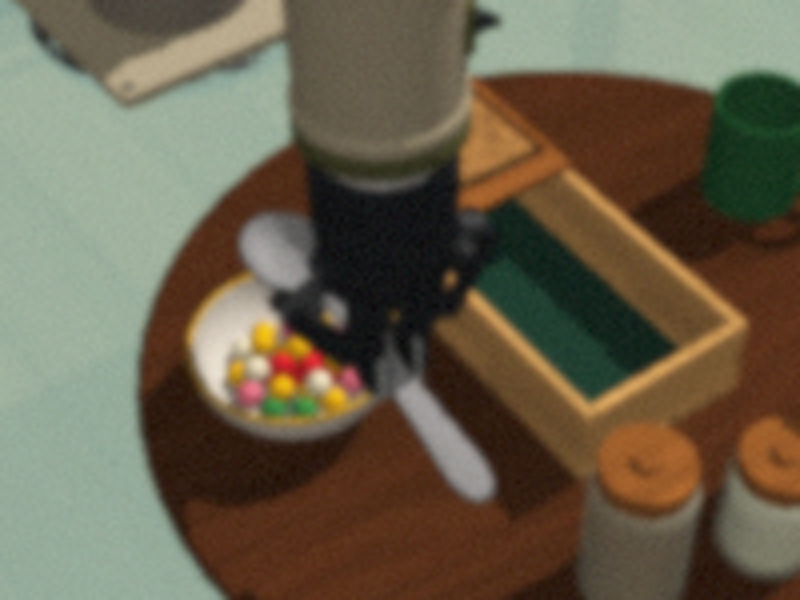

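View pics/top11_c240_130.png

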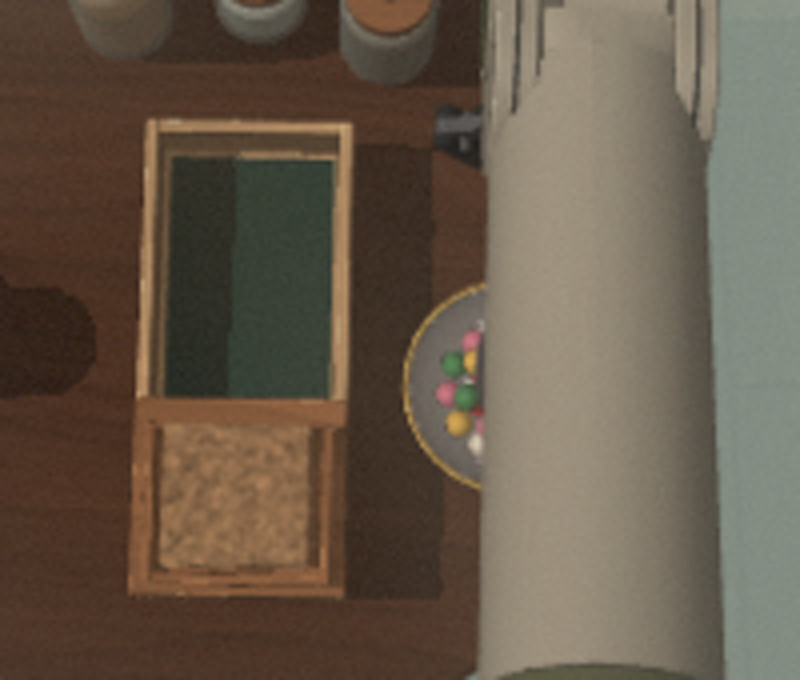

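```bash
python3 - <<'E'
from h import *
# crop/4 + (200,110)
line(11,(302,211),(320,232),9)
print();line(11,(262,170),(275,178),6)
c=load("scene",11);W=pts(c);b=W[160:186,256:282].reshape(-1,3);b=b[(b[:,2]>.125)&(b[:,2]<.2)&(b[:,0]<.5)];print(len(b),b.min(0),b.max(0),np.median(b,0))
e=W[205:242,295:330].reshape(-1,3);e=e[(e[:,2]>.13)&(e[:,2]<.2)];print(np.round(e[np.argsort(-e[:,0])][:8],4))
E
```

```text
302 211 [ 0.6324 -0.2047  0.1701]
304 214 [ 0.641  -0.2055  0.1677]
306 216 [ 0.649  -0.2053  0.1668]
309 219 [ 0.6581 -0.2048  0.1661]
311 222 [ 0.6666 -0.206   0.1646]
313 224 [ 0.6722 -0.2053  0.1639]
316 227 [ 0.6825 -0.205   0.1628]
318 229 [ 0.6889 -0.2044  0.1616]
320 232 [ 0.6961 -0.2049  0.16  ]

262 170 [ 0.4535 -0.194   0.1527]
265 172 [ 0.4587 -0.1889  0.147 ]
267 173 [ 0.4641 -0.1871  0.1456]
270 175 [ 0.4734 -0.1843  0.1445]
272 176 [ 0.4809 -0.1835  0.1457]
275 178 [ 0.4917 -0.1818  0.147 ]
280 [ 0.44356895 -0.21221999  0.14251929] [ 0.49995852 -0.15972282  0.16255523] [ 0.46659562 -0.18348911  0.14892975]
[[ 0.7024 -0.21    0.1594]
 [ 0.702  -0.2042  0.1577]
 [ 0.7017 -0.2067  0.1559]
 [ 0.7017 -0.204   0.1608]
 [ 0.7013 -0.2064  0.1588]
 [ 0.7012 -0.2091  0.161 ]
 [ 0.701  -0.2117  0.1594]
 [ 0.7002 -0.2083  0.1629]]
```

Emit:
servo_tool(rows=[-0.01, 0, 0.02, 0, 1, -0.02, 0, 0.06, 0, 1, -0.03, 0, 0.1, 0, 1, -0.03, 0, 0.13, 0, 1, -0.03, 0, 0.155, 0, 1, -0.03, 0, 0.165, 0, 1, -0.03, 0, 0.165, 0, 1, -0.03, 0, 0.165, 0, 1, -0.03, 0, 0.165, 0, 1, -0.03, 0, 0.165, 0, 1, -0.03, 0, 0.165, 0, 1, -0.03, 0, 0.165, 0, 1, -0.03, 0, 0.165, 0, 1, -0.03, 0, 0.165, 0, 1])

```text
time_s: 17.5
eef_pos: [0.6014, -0.1965, 0.1334]
tcp_rot: [0.0, 0.999, -0.045, 0.0]
wrist_force: [-0.3, -0.1, -0.8]
gripper_width: 0.0137
```

```bash
python3 - <<'E'
from cell import arm
from h import *
o=arm.get_obs();print(o["eef_pos"],o["wrist_force"],np.abs(o["joint_vel"]).max(),o["gripper_width"])
snap(arm,12);crop("scene",12,200,110,400,260,4)
c=load("scene",12);W=pts(c);b=W[150:190,250:285].reshape(-1,3);b=b[(b[:,2]>.1)&(b[:,2]<.15)&(b[:,0]<.5)];print(len(b),b.min(0),b.max(0))
line(12,(301,214),(319,236),6)
e=W[205:248,295:330].reshape(-1,3);e=e[(e[:,2]>.115)&(e[:,2]<.16)];print(np.round(e[np.argsort(-e[:,0])][:4],4))
# dish from scene0 rim, ellipse of gold
c=load("scene",0);hsv=cv2.cvtColor(c["pixels"],cv2.COLOR_RGB2HSV);g=np.zeros(hsv.shape[:2],np.uint8);R=(slice(172,228),slice(242,305))
W=pts(c)[R]; r=W[(np.abs(W[...,2]-.078)<.006)];r=r[(r[:,1]<-.1)];h=cv2.minEnclosingCircle((r[:,:2]*1000).astype(np.float32));print("dish",h)
W=pts(load("top",12))[195:262,336:361].reshape(-1,3); W0=pts(load("top",0))[195:262,336:361].reshape(-1,3)
for q in(W,W0): r=q[np.abs(q[:,2]-.078)<.005];print(len(r),r[:,1].max(),r[:,0].min(),r[:,0].max())
E
```

```text
[ 0.60137019 -0.19649172  0.1334081 ] [-0.28573632 -0.11814773 -0.78805099] 0.001152596874796238 0.013680948027727567
278 [ 0.4386629  -0.21210976  0.11762659] [ 0.49856634 -0.15984363  0.1376191 ]
301 214 [ 0.6222 -0.2003  0.1455]
305 218 [ 0.6361 -0.1992  0.1435]
308 223 [ 0.6509 -0.2021  0.1423]
312 227 [ 0.663  -0.2008  0.1397]
315 232 [ 0.6776 -0.2037  0.1388]
319 236 [ 0.6907 -0.2029  0.1367]
[[ 0.6979 -0.2059  0.1363]
 [ 0.6977 -0.203   0.1335]
 [ 0.6971 -0.2053  0.1311]
 [ 0.6967 -0.2078  0.1366]]
dish ((482.1270446777344, -187.33236694335938), 71.36688232421875)
116 -0.11465639657421173 0.41234326250061415 0.5458349744959803
125 -0.11465448387188637 0.4123449203141305 0.5456557863016812
```

View pics/scene12_c200_110.png

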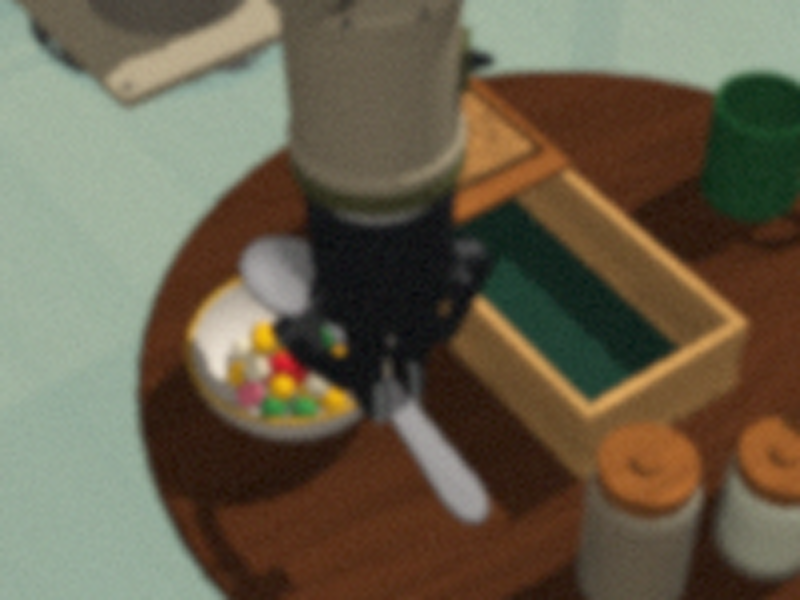

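```bash
python3 - <<'E'
from cell import arm
print(arm.hand_in())
o=arm.get_obs();print(o["time_s"],o["eef_pos"],o["gripper_width"])
E
```

```text
the job is handed in; nothing more can be done
None
the job is handed in; nothing more can be done
```

The job is handed in at about 17.6 s of the 43 s allowed, with the spoon held over the larger candy dish; no verdict was reported.

**What I did:** I pinched the spoon by the handle and raised it lightly against the rack's shelf (about 5 N) until it tilted to about 28°. I drew it out diagonally through the open half. I then pivoted it level against the bare table beside the lazy Susan, because the tool itself cannot tilt, and carried it over the dish.

**Last checks:**
- **Position:** The bowl centre is at about (0.479, -0.186). The dish centre measures (0.479, -0.185) from the top view and (0.482, -0.187) from the scene view, so they agree to about 4 mm.
- **Height:** The bowl's underside is about 37 mm above the rim.
- **Stillness and contact:** The joints are still, the grip is holding at 14 mm, and the wrist force is under 1 N, so nothing is touching.
- **Other things:** The dish has not moved. The caddy's measured points held to about 2 mm during the lift and draw-out. The cup and jars look unmoved in the pictures but I did not measure them at the end.
- **Level:** The spoon is not perfectly level. The handle end reads about 2–3° high, and this was steady across the last pictures within noise.

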